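# Sweep the used tube caps into the waste bin

### The arm

A 6-joint arm with a two-finger parallel gripper is mounted at the origin on the work surface. World frame = base frame: x ahead of the robot, y to its left, z up, the work surface at z = 0. Lengths are in mm, angles in rad, forces in N, time in s.
With the tool pointing down it reaches from about 400 to 925 mm from the base axis. Payload 12.5 kg.
Tool frame: the origin (TCP) lies midway between the tips of the shut fingers; the grasp point (between the pads) lies 19 mm behind it (env.grip_depth is the distance from the TCP to the grasp point, in mm); z points along the fingers, y is the line along which they close (so a half turn about z gives the same grasp; the last joint's range is limited). The gripper opens to 95 mm and grips with 3 to 60 N. Pads are 20 mm wide; open, the fingers measure 119 mm over their backs; the gripper's body (75 mm by 180 mm) begins 59 mm behind the grasp point.
Start: joints at [1.092, 0.491, 1.559, -0, 1.092, -0.106], TCP at [227.625, 582.094, 214.661] pointing down, gripper open.
Joint ranges: [-3.1, 3.1], [-0.84, 2.19], [0.05, 2.79], [-1.13, 4.28], [0.06, 2.93], [-2.69, 2.69]. Speed limits (rad/s): [2.22, 2.22, 2.79, 3.14, 3.14, 3.14].

### API

Orientations are given as [roll, pitch, yaw] about the fixed x, y, z axes, in that order (R = Rz(yaw) Ry(pitch) Rx(roll)).
In Python, from cell import monitor, viewer, order, env gives the robot as it stands.
- The arm moves only by the tool move_arm, never from a script. Its argument "moves" is one flat list of numbers, 4 for each row, row after row: the shift along the tool's x, y, z normalised to -1 to 1, where 1 is 0.15 m, then the turn about the tool's z normalised to -1 to 1, where 1 is pi/2 rad. A call has 1 to 10 rows; each row shifts and turns the commanded pose from where the row before left it, along the tool's axes as they then stand; what a row does not reach is not made up. A row lasts 1/8 s, in which the tool goes at most 62.5 mm and 10.7 degrees, less where a joint would pass 70% of its speed; a pose out of reach is approached as far as the arm can. A call with a number of a shift or a turn outside -1 to 1 is refused whole. A call with a gripper value outside its range is refused whole. "claw" is the finger opening in mm, from 0 to 95.1, set as the call begins (left out, the last holds). The fingers move at their own pace and stop on an object; the grip force is fixed at half the most. Time passes only in rows, so rows that do not move let the fingers close. It gives the time, the measured TCP pose, the force, the opening and the grip force at its end, in the units of the state.
- monitor.state(): the state, without advancing time (a new reading comes with each control period).
- viewer.read_camera(name): name is "side" or "top" or "wrist"; returns the picture (420x560x3 uint8, red, green, blue); there is no depth.
- viewer.camera_info(name): a dict with "K" (3x3 intrinsics, pixels), "camera_from_world" (4x4, takes a point from world to camera coordinates). Camera axes: x right, y down, z forward; pixel columns grow to the right and rows downward; lengths in mm; the calibration is good to about 2 mm. The wrist camera is an equidistant fisheye: a pixel r from the principal point sees the ray r / f radians off the axis. A picture is of the moment at which its call begins: read the wrist's pose just before it. camera_info takes no time and is no camera call; for the wrist camera it gives the pose at the moment of the call.
- order.job_done(): hands the job in; it is judged then, once.
The state is a dict: "t": time; "joints": joint angles; "qvel": joint speeds; "tau": joint torques, N m; "eef_pos": TCP position; "tcp_rot": TCP orientation; "ft_force": force on the tool from outside, world axes, zero at the start; "moment": the same for the moment, N m; "opening": opening from 0.0 (shut) to 1.0 (fully open); "grip_force": force on a finger pad.
Only numpy, scipy, OpenCV 4.12 (cv2) and the standard library are available. Lean on these libraries where they do the work, as an engineer would, in place of code of your own. Each camera call takes 0.05 s, during which the arm holds its last target. There are 200 camera calls.

### The job

Three used orange screw caps lie on the lab bench among two amber vials. Sweep all three caps across the bench and over its far edge with the fingers, into the yellow waste bin hanging there; slide them, do not pick them up, and let none fall on the floor. Leave the vials standing where they are and disturb nothing else on the bench.

Things in the scene. Friction and masses are not known exactly. Their poses are not given: they have to be found in the camera images.
- cap1_mid (a point): used screw cap of a 50 ml tube: solid-looking orange ribbed disc, 35 mm across, 14 mm high, 10 to 18 g, lying flat (top up) and loose on the bench; this point is the centre of the cap, 7 mm above its underside
- cap2_mid (a point): used screw cap of a 50 ml tube: solid-looking orange ribbed disc, 35 mm across, 14 mm high, 10 to 18 g, lying flat (top up) and loose on the bench; this point is the centre of the cap, 7 mm above its underside
- cap3_mid (a point): used screw cap of a 50 ml tube: solid-looking orange ribbed disc, 35 mm across, 14 mm high, 10 to 18 g, lying flat (top up) and loose on the bench; this point is the centre of the cap, 7 mm above its underside
- vial1: closed amber glass reagent vial with a black cap and white label, 28 mm diameter, 48 mm high, about 45 g, standing loose on the bench among the caps: leave it alone; origin at the centre of its underside, z up along the vial
- vial2: closed amber glass reagent vial with a black cap and white label, 28 mm diameter, 48 mm high, about 45 g, standing loose on the bench among the caps: leave it alone; origin at the centre of its underside, z up along the vial
- bin: fixed yellow waste bin, open on top, hung against the far (+x) edge of the grey bench. Origin: on the bench edge, at bench-top height, mid-width of the bin; x points away from the robot, y along the edge. The bench edge is straight, level and without a lip, and runs along y through this origin. The bin's floor is 136 mm below the bench top. Beside the bin there is only the floor
- bin_mouth (a point): centre of the bin's open mouth, at bench-top height, 91 mm beyond the bench edge. The mouth is 260 mm wide along y, 170 mm deep along x. Near and side rims lie 6 mm below the bench top, the far rim 30 mm above it. A cap falls in once its centre is about 10 mm past the edge. Caps start 70 to 170 mm inside the edge; some lie beyond the ends of the mouth and need a slanting sweep
- plate: bystander: white 96-well plate on a blue rack, 86 x 128 mm, 34 mm high; origin at the centre of its underside
- microrack: bystander: yellow micro-tube rack, 70 x 150 mm, 43 mm high with its tubes; origin at the centre of its underside
- pipette: bystander: grey and white pipette lying on the bench, 255 mm long, 32 mm high, tip towards its +x; origin about mid-length, at bench height
- radio: bystander: black two-way radio lying on its back, 115 x 56 mm and 34 mm high, with a 70 mm aerial towards its +x; origin at the centre of its underside
Mind the look-alikes: they are no part of the job. What is shaped like the part that bears cap3_mid but black or purple is not meant.

How it is judged (in metres and radians):
At the end, for the whole second after the job is handed in: All three caps at rest inside the yellow bin, over 80 mm below the bench top; both vials upright (0.15 rad) within 20 mm of where they stood; plate, micro-tube rack, pipette and radio untipped, within 30 mm of where they were (x of cap1_mid in the frame of bin between 0.006 and 0.176 m and y of cap1_mid in the frame of bin between -0.13 and 0.13 m and height (world z) of cap1_mid between -0.14 and -0.08 m and linear speed of each of cap1, cap2, cap3 below 0.05 m/s and x of cap2_mid in the frame of bin between 0.006 and 0.176 m and y of cap2_mid in the frame of bin between -0.13 and 0.13 m and height (world z) of cap2_mid between -0.14 and -0.08 m and x of cap3_mid in the frame of bin between 0.006 and 0.176 m and y of cap3_mid in the frame of bin between -0.13 and 0.13 m and height (world z) of cap3_mid between -0.14 and -0.08 m and distance of each of vial1, vial2 from where it was at the start of the episode below 0.02 m and angle between each of vial1, vial2, plate, microrack, pipette, radio's own z axis and vertical below 0.15 rad and distance of each of plate, microrack, pipette, radio from where it was at the start of the episode below 0.03 m); the robot touches nothing.
It fails at once if a cap is lifted off the bench (its centre more than 25 mm above the bench top) instead of being swept (height (world z) of any of cap1_mid, cap2_mid, cap3_mid above 0.025 m).
It fails at once if a cap falls towards the floor outside the bin (height (world z) of any of cap1_mid, cap2_mid, cap3_mid below -0.18 m).
It fails at once if a vial is knocked over (tilt over 0.5 rad) or shifted by more than 20 mm (angle between any of vial1, vial2's own z axis and vertical above 0.5 rad or distance of any of vial1, vial2 from where it was at the start of the episode above 0.02 m).
It fails at once if another thing on the bench is shifted by more than 30 mm (distance of any of plate, microrack, pipette, radio from where it was at the start of the episode above 0.03 m).
It also fails if it takes over 58 s, if anything falls off the work surface, if the arm or the gripper's body presses on something with over 40 N, if the wrist force passes 120 N, or if a joint passes its speed limit or range.

## Working session

There is one attempt and no reset: what is moved stays moved. The work goes in short steps, Python scripts to look and compute and a tool call to move; the robot and the scene stay as the last step left them, time stands still between calls to the robot, and variables do not carry over. Pictures are saved under pics/ and viewed, at most 10 in all, crops included, and the job is handed in when it is done.

Besides the shell and the picture viewer there is one more tool, called after ">>>" by a JSON object that holds its "name" and its "arguments", one argument or row to a line. move_arm: Moves the arm, as the interface text tells. Scaled input: -1 to 1 covers 0.15 m each way for a shift and pi/2 rad each way for a turn. Its arguments: {"type":"object","properties":{"moves":{"type":"array"},"claw":{"type":"number"}},"required":["moves"]}

```bash
mkdir -p pics; ls; cat > h.py <<'E'
import numpy as np,cv2
from cell import monitor,viewer,order,env
def ray(name,u,v,z):
    c=viewer.camera_info(name);K=np.array(c["K"]);T=np.array(c["camera_from_world"])
    d=np.linalg.inv(K)@[u,v,1];R=T[:3,:3];o=-R.T@T[:3,3];d=R.T@d
    return o+d*(z-o[2])/d[2]
E
python3 - <<'E'
from h import *
for n in ("top","side"):
    im=viewer.read_camera(n);cv2.imwrite(f"pics/{n}0.png",im[:,:,::-1])
s=monitor.state();print(s["eef_pos"],s["tcp_rot"],s["t"],s["ft_force"])
E
```

```text
pics
[227.52957722 581.88662378 214.11836248] [-3.14059459e+00 -1.04852524e-04  2.76878403e+00] 0.1 [-0.70278551  0.41315678 -0.06016433]
```

View pics/top0.png

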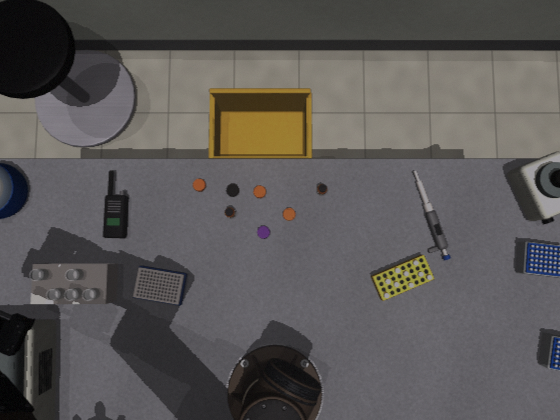

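View pics/side0.png

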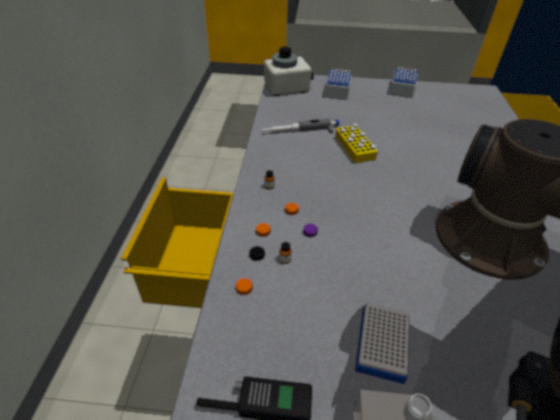

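The top view shows orange caps at about (199,185), (260,191) and (289,214). The vials are at (230,212) and (322,188), and the black and purple decoy caps at (233,190) and (264,232). The bin spans columns 209–312, with the bench edge at row 158.

```bash
python3 - <<'E'
from h import *
for n in ("top","side"):
    im=cv2.imread(f"pics/{n}0.png");h=cv2.cvtColor(im,cv2.COLOR_BGR2HSV)
    m=cv2.inRange(h,(4,170,120),(14,255,255))
    k,_,st,ce=cv2.connectedComponentsWithStats(m)
    for s,c in zip(st[1:],ce[1:]):
        if s[4]>40: print(n,s,c.round(1),ray(n,*c,12 if n=="top" else 9).round(1))
    if n=="top":
        g=im.max(2); 
        m=cv2.inRange(h,(125,80,40),(160,255,255));k,_,st,ce=cv2.connectedComponentsWithStats(m)
        for s,c in zip(st[1:],ce[1:]):
            if s[4]>40: print("purple",s,ray(n,*c,12).round(1))
        m=(g<45).astype(np.uint8);k,_,st,ce=cv2.connectedComponentsWithStats(m)
        for s,c in zip(st[1:],ce[1:]):
            if s[4]>30 and 215<c[0]<335 and 170<c[1]<240: print("dark",s,c.round(1),ray(n,*c,12).round(1),ray(n,*c,46).round(1))
        m=cv2.inRange(h,(18,130,60),(32,255,255))[80:170,190:330];ys,xs=np.nonzero(m);print(xs.min()+190,xs.max()+190,ys.min()+80,ys.max()+80)
        for u,v in((209,157),(312,157),(209,160),(312,160)):print(ray(n,u,v,-6).round(1))
        im2=im[150:166,[180,260,330,400]].max(2);print(im2.T)
        for v in(157,158,159):print(v,ray(n,260,v,0).round(1))
        cv2.imwrite("pics/crop.png",cv2.resize(im[145:250,170:350],None,fx=4.4,fy=4.4,interpolation=cv2.INTER_CUBIC))
E
```

```text
top [194 179  11  12  99] [198.9 184.3] [553.5 209.4  12. ]
top [254 186  11  11 100] [259.  191.3] [534.2  44.4  12. ]
top [284 208  11  12  97] [288.7 213.9] [472.2 -36.6  12. ]
purple [257 226  13  13 129] [423.8  33.1  12. ]
dark [227 184  12  13 121] [232.4 189.8] [538.5 117.3  12. ] [533.6 113.5  46. ]
dark [319 185   7   7  41] [322.1 187.9] [ 543.6 -128.    12. ] [ 538.6 -125.3   46. ]
dark [226 208   7   8  43] [228.8 211.5] [478.8 126.4  12. ] [475.6 122.3  46. ]
209 311 88 157
[633.5 185.8  -6. ]
[ 633.4 -102.    -6. ]
[625.  185.7  -6. ]
[ 624.9 -102.    -6. ]
[[ 82  81  83  81  81  80  82  82  71  97 104 105 109 106 101 103]
 [154 155 153 154 104  95 135 132  77 105 107 104 103 105 106 106]
 [ 81  80  78  80  79  79  70  69  69 102 105 104 104 107 105 103]
 [ 81  80  81  79  78  80  80  78  73 104 108 107 104 103 102 102]]
157 [632.2  43.    0. ]
158 [629.3  43.    0. ]
159 [626.5  42.9   0. ]
side [286 203  12   9  84] [291.6 207.1] [472.4 -43.4   9. ]
side [257 224  13   9 100] [262.9 228. ] [534.5  37.6   9. ]
side [236 279  16  13 165] [243.6 284.9] [553.5 204.8   9. ]
```

View pics/crop.png

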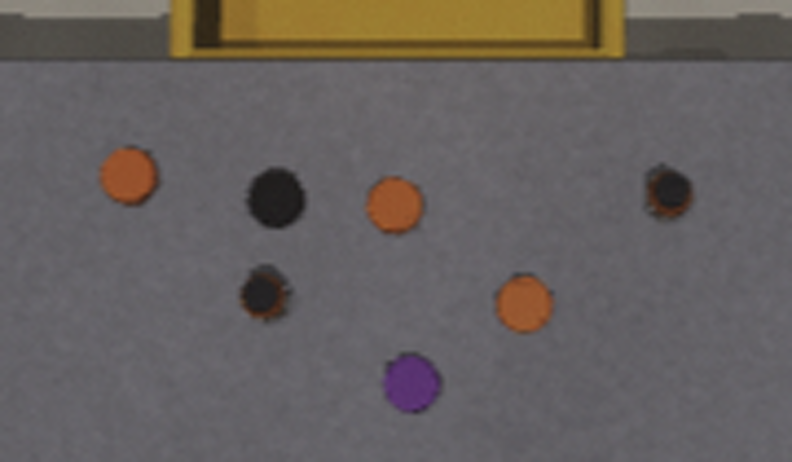

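The crop confirms three orange caps clear of the vials and the decoys. I'll use the gap between partly open fingers as a fork. First I turn to yaw 140° and go near cap 1, then check positions with the wrist camera.

>>> {"name": "move_arm", "arguments": {
  "moves": [0, 0, 0, 0.103, 0, 0, 0, 0.103, -0.33, -0.07, 0, 0, -0.33, -0.07, 0, 0, -0.33, -0.07, 0, 0, -0.33, -0.07, 0, 0, -0.33, -0.07, 0, 0, -0.33, -0.07, 0, 0, -0.33, -0.07, 0, 0, -0.33, -0.07, 0, 0],
  "claw": 26
}}

```text
t: 1.35
eef_pos: [478.3, 262.2, 214.5]
tcp_rot: [-3.141, -0.0, 2.445]
ft_force: [0.6, 0.8, -0.8]
opening: 0.273
grip_force: 0.0
```

>>> {"name": "move_arm", "arguments": {
  "moves": [0, 0, 0, 0, 0, 0, 0, 0, 0, 0, 0, 0]
}}

```text
t: 1.72
eef_pos: [476.8, 264.5, 214.6]
tcp_rot: [-3.142, -0.0, 2.447]
ft_force: [0.8, 0.4, 0.5]
opening: 0.271
grip_force: 0.0
```

```bash
cat >> h.py <<'E'
def wray(c,u,v,z):
    K=np.array(c["K"]);T=np.array(c["camera_from_world"])
    p=np.array([(u-K[0,2])/K[0,0],(v-K[1,2])/K[1,1]]);t=np.hypot(*p)
    d=np.r_[p/t*np.sin(t),np.cos(t)];R=T[:3,:3];o=-R.T@T[:3,3];d=R.T@d
    return o+d*(z-o[2])/d[2]
def look(f):
    c=viewer.camera_info("wrist");im=viewer.read_camera("wrist")[:,:,::-1];cv2.imwrite(f,im)
    h=cv2.cvtColor(np.ascontiguousarray(im),cv2.COLOR_BGR2HSV)
    m=cv2.inRange(h,(4,170,80),(14,255,255));k,_,st,ce=cv2.connectedComponentsWithStats(m)
    for s,q in zip(st[1:],ce[1:]):
        if s[4]>40: print("cap",s,q.round(1),wray(c,*q,11).round(1))
    s=monitor.state();print(s["eef_pos"].round(1),s["tcp_rot"].round(3),s["t"],s["opening"]*95.1);return c
E
python3 - <<'E'
from h import *
look("pics/w1.png")
E
```

```text
cap [269 240  27  27 550] [282.2 253. ] [550.9 208.6  11. ]
cap [180 247  19  16 110] [190.8 252.3] [475.3 117.   11. ]
[476.9 264.5 214.7] [ 3.142 -0.     2.447] 1.775 26.432774154329184
```

View pics/w1.png

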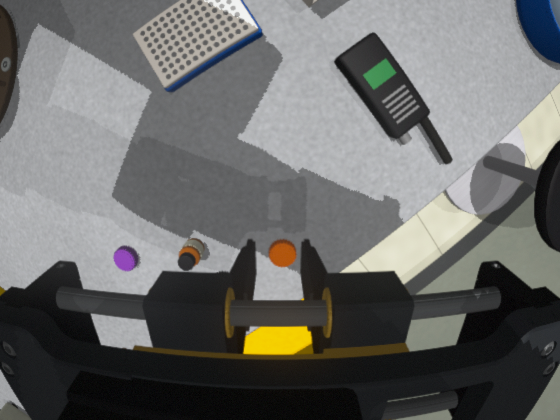

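The wrist view confirms cap 1 at about (552,208), at pixel (282,253), with the black-capped vial and purple cap well off to the left. I'll line up and lower.

>>> {"name": "move_arm", "arguments": {
  "moves": [-0.33, 0.033, 0, 0, 0, 0, 0.34, 0, 0, 0, 0.34, 0, 0, 0, 0.34, 0, 0, 0, 0.2, 0, 0, 0, 0.14, 0, 0, 0, 0, 0, 0, 0, 0, 0]
}}

```text
t: 2.78
eef_pos: [518.8, 236.3, 11.5]
tcp_rot: [3.141, 0.0, 2.446]
ft_force: [0.1, 0.2, -0.6]
opening: 0.275
grip_force: 0.0
```

```bash
python3 - <<'E'
from h import *
look("pics/w2.png")
E
```

```text
cap [256 288  45  12 355] [278. 295.] [538.4 218.9  11. ]
cap [254 326  48  14 471] [278.3 331.9] [561.3 200.   11. ]
[519.  236.2  11.7] [3.140e+00 1.000e-03 2.446e+00] 2.825 26.08122885114941
```

View pics/w2.png

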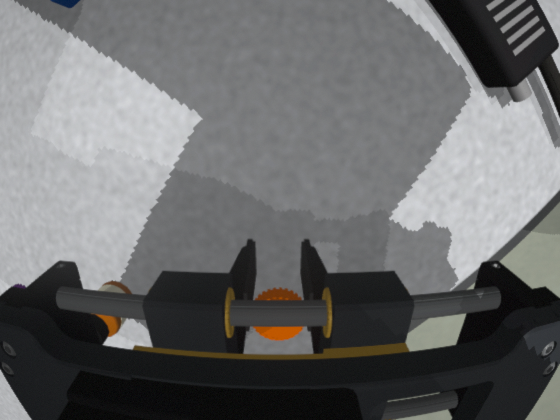

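The cap is centred in the fork. I lower to about 5 mm and sweep.

>>> {"name": "move_arm", "arguments": {
  "moves": [0, 0, 0.043, 0, -0.12, 0, 0, 0, -0.12, 0, 0, 0, -0.12, 0, 0, 0, -0.12, 0, 0, 0, -0.12, 0, 0, 0, -0.12, 0, 0, 0, -0.12, 0, 0, 0, -0.12, 0, 0, 0, -0.06, 0, 0, 0]
}}

```text
t: 4.08
eef_pos: [637.0, 136.7, 4.1]
tcp_rot: [3.141, 0.0, 2.445]
ft_force: [-0.6, -0.1, -0.8]
opening: 0.276
grip_force: 0.0
```

>>> {"name": "move_arm", "arguments": {
  "moves": [0, 0, 0, 0, 0, 0, 0, 0]
}}

```text
t: 4.32
eef_pos: [635.7, 137.9, 4.1]
tcp_rot: [-3.141, -0.0, 2.446]
ft_force: [-0.3, 0.2, 0.9]
opening: 0.273
grip_force: 0.0
```

```bash
cat >> h.py <<'E'
def tops(f):
    im=viewer.read_camera("top")[:,:,::-1];h=cv2.cvtColor(np.ascontiguousarray(im),cv2.COLOR_BGR2HSV)
    cv2.imwrite(f,im)
    m=cv2.inRange(h,(4,170,60),(14,255,255));k,_,st,ce=cv2.connectedComponentsWithStats(m)
    for s,q in zip(st[1:],ce[1:]):
        if s[4]>20: print("top",s,q.round(1),ray("top",*q,12).round(1),ray("top",*q,-125).round(1))
E
python3 - <<'E'
from h import *
look("pics/w3.png");tops("pics/t3.png")
E
```

```text
cap [ 42  46  32  49 628] [62.  71.7] [467.  114.9  11. ]
cap [ 41 202  49  55 860] [ 73.4 222.3] [535.9  54.2  11. ]
[635.6 138.    4.2] [-3.141 -0.     2.446] 4.375 26.221796442087648
top [254 186  11  12 106] [259.2 191.3] [534.2  44.1  12. ] [ 553.2   51.6 -125. ]
top [283 208  12  12 104] [288.7 213.9] [472.1 -36.4  12. ] [ 484.4  -37.7 -125. ]
```

>>> {"name": "move_arm", "arguments": {
  "moves": [0, 0, 0, 0, 0, 0, 0, 0, 0, 0, -0.05, 0, 0, 0, -0.2, 0, 0, 0, -0.35, 0, 0, 0, -0.35, -0.109, 0, 0, 0, -0.109, 0, 0, 0, -0.109, 0, 0, 0, -0.109],
  "claw": 34
}}

```text
t: 5.55
eef_pos: [636.0, 137.6, 147.5]
tcp_rot: [3.141, 0.001, 3.136]
ft_force: [-0.4, -0.6, 0.5]
opening: 0.357
grip_force: 0.0
```

```bash
python3 - <<'E'
from h import *
look("pics/w4.png");tops("pics/t4.png")
E
```

```text
cap [ 92  30  29  31 312] [109.8  45.3] [474.3 -32.3  11. ]
cap [164  79  32  34 236] [187.1  96.1] [535.8  51.5  11. ]
cap [ 30 109   9  20  97] [ 34.8 117.7] [ 538.4 -140.5   11. ]
[636.  137.5 147.4] [ 3.141e+00  1.000e-03 -3.139e+00] 5.6 34.03384629070988
top [254 186  12  12 106] [259.2 191.4] [534.1  44.   12. ] [ 553.1   51.6 -125. ]
top [283 208  12  12 102] [288.6 213.9] [472.1 -36.3  12. ] [ 484.4  -37.6 -125. ]
```

>>> {"name": "move_arm", "arguments": {
  "moves": [0.25, -0.159, 0, 0, 0.25, -0.159, 0, 0, 0.25, -0.159, 0, 0, 0.25, -0.16, 0, 0, 0, 0, 0.3, 0, 0, 0, 0, 0, 0, 0, 0, 0],
  "claw": 26
}}

```text
t: 6.52
eef_pos: [485.7, 43.9, 102.6]
tcp_rot: [3.142, 0.001, 3.129]
ft_force: [0.5, 0.5, -0.1]
opening: 0.273
grip_force: 0.0
```

```bash
python3 - <<'E'
from h import *
look("pics/w5.png");tops("pics/t5.png")
im=cv2.imread("pics/t5.png")[70:220,170:350];cv2.imwrite("pics/t5c.png",cv2.resize(im,None,fx=3,fy=3))
a=cv2.imread("pics/w5.png");cv2.imwrite("pics/p5.png",np.vstack([cv2.resize(im,(420,350))[:, :],cv2.resize(a,(420,250))]))
E
```

```text
cap [163 176  39  39 209] [186.4 190.4] [466.7 -34.4  11. ]
cap [358 187  23  32 133] [364.6 201.8] [478.8 118.4  11. ]
cap [ 258  240   38   39 1150] [276.6 259.3] [531.6  41.9  11. ]
cap [ 88 259  22  24 194] [100.8 267.8] [ 545.2 -137.4   11. ]
[485.8  43.9 102.8] [3.142e+00 1.000e-03 3.129e+00] 6.575 26.104911896835485
top [284 212  11   8  36] [289.6 216.9] [464.1 -38.9  12. ] [ 475.5  -40.4 -125. ]
```

View pics/p5.png

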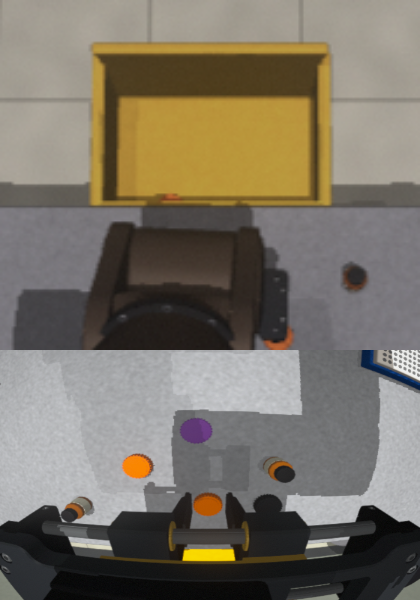

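Cap 1 is in the bin: an orange sliver shows by the near wall. Cap 2 is centred ahead of the fork, so I lower and sweep.

>>> {"name": "move_arm", "arguments": {
  "moves": [0, -0.007, 0.3, 0, 0, 0, 0.25, 0, 0, 0, 0.105, 0, 0, 0, 0, 0, -0.12, 0, 0, 0, -0.12, 0, 0, 0, -0.12, 0, 0, 0, -0.12, 0, 0, 0]
}}

```text
t: 7.62
eef_pos: [558.4, 42.0, 5.2]
tcp_rot: [3.142, 0.002, 3.13]
ft_force: [-0.3, -0.1, -0.3]
opening: 0.273
grip_force: 0.0
```

>>> {"name": "move_arm", "arguments": {
  "moves": [-0.12, 0, 0, 0, -0.12, 0, 0, 0, -0.12, 0, 0, 0, -0.12, 0, 0, 0, -0.06, 0, 0, 0, 0, 0, 0, 0, 0, 0, 0, 0]
}}

```text
t: 8.5
eef_pos: [637.4, 41.0, 3.7]
tcp_rot: [3.141, -0.0, 3.13]
ft_force: [0.2, -0.3, -0.2]
opening: 0.27
grip_force: 0.0
```

>>> {"name": "move_arm", "arguments": {
  "moves": [0, 0, 0, 0, 0, 0, 0, 0, 0, 0, -0.05, 0, 0, 0, -0.2, 0, 0, 0, -0.3, 0, 0.3, -0.14, 0, 0, 0.3, -0.14, 0, 0, 0.3, -0.14, 0, 0, 0.3, -0.14, 0, 0, 0, 0, 0, 0],
  "claw": 34
}}

```text
t: 9.75
eef_pos: [454.6, -41.7, 86.6]
tcp_rot: [3.141, -0.001, 3.128]
ft_force: [0.9, 0.2, 0.8]
opening: 0.354
grip_force: 0.0
```

```bash
python3 - <<'E'
from h import *
look("pics/w6.png");tops("pics/t6.png")
im=cv2.imread("pics/t6.png")[70:220,170:350];a=cv2.imread("pics/w6.png");cv2.imwrite("pics/p6.png",np.vstack([cv2.resize(im,(420,350))[:, :],cv2.resize(a,(420,250))]))
E
```

```text
cap [ 262  215   42   42 1368] [282.1 235.2] [470.6 -38.6  11. ]
[456.6 -41.5  86.7] [-3.142e+00  1.000e-03  3.129e+00] 9.8 33.80823793273946
top [257 149  11   6  60] [261.8 151.4] [645.3  37.4  12. ] [ 676.4   44.2 -125. ]
```

View pics/p6.png

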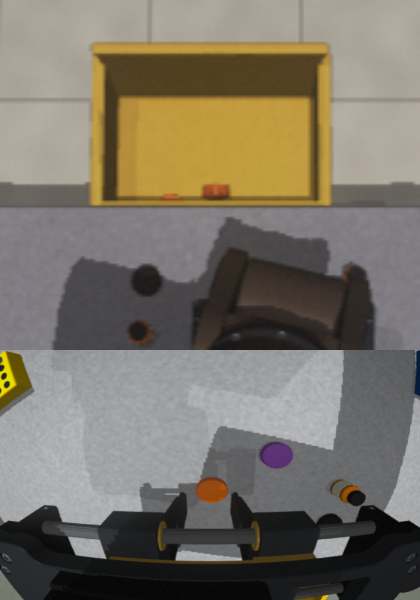

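Both caps are in the bin, at (168,197) and (216,190) in the composite. Now cap 3.

>>> {"name": "move_arm", "arguments": {
  "moves": [0.17, 0.023, 0, 0, 0, 0, 0, 0, 0, 0, 0.25, 0, 0, 0, 0.2, 0, 0, 0, 0.095, 0, 0, 0, 0, 0, 0, 0, 0, 0],
  "claw": 26
}}

```text
t: 10.72
eef_pos: [432.5, -37.2, 4.5]
tcp_rot: [-3.141, 0.001, 3.131]
ft_force: [-0.6, -0.5, 0.4]
opening: 0.273
grip_force: 0.0
```

```bash
python3 - <<'E'
from h import *
look("pics/w7.png")
E
```

```text
cap [255 288  45  12 376] [277.  294.7] [453.5 -38.3  11. ]
cap [251 327  53  15 566] [276.6 332.7] [482.9 -38.9  11. ]
[432.4 -37.3   4.7] [-3.141e+00  1.000e-03  3.130e+00] 10.775 26.26585701221428
```

>>> {"name": "move_arm", "arguments": {
  "moves": [-0.12, 0, 0, 0, -0.12, 0, 0, 0, -0.12, 0, 0, 0, -0.12, 0, 0, 0, -0.12, 0, 0, 0, -0.12, 0, 0, 0]
}}

```text
t: 11.52
eef_pos: [540.7, -38.5, 5.2]
tcp_rot: [-3.141, 0.002, 3.13]
ft_force: [-0.9, -0.3, 0.2]
opening: 0.277
grip_force: 0.0
```

>>> {"name": "move_arm", "arguments": {
  "moves": [-0.12, 0, 0, 0, -0.12, 0, 0, 0, -0.12, 0, 0, 0, -0.12, 0, 0, 0, -0.12, 0, 0, 0, -0.05, 0, 0, 0, 0, 0, 0, 0, 0, 0, 0, 0]
}}

```text
t: 12.52
eef_pos: [636.5, -39.5, 4.3]
tcp_rot: [3.141, -0.0, 3.13]
ft_force: [-0.2, -0.7, -0.9]
opening: 0.272
grip_force: 0.0
```

>>> {"name": "move_arm", "arguments": {
  "moves": [0, 0, 0, 0, 0, 0, 0, 0, 0, 0, -0.05, 0, 0, 0, -0.2, 0, 0, 0, -0.3, 0, 0.3, 0, -0.3, 0, 0.3, 0, 0, 0, 0.3, 0, 0, 0, 0, 0, 0, 0, 0, 0, 0, 0],
  "claw": 34
}}

```text
t: 13.78
eef_pos: [503.7, -38.3, 131.5]
tcp_rot: [-3.141, 0.002, 3.13]
ft_force: [-0.0, -0.5, -0.1]
opening: 0.356
grip_force: 0.0
```

```bash
python3 - <<'E'
from h import *
look("pics/w8.png");tops("pics/t8.png")
im=cv2.imread("pics/t8.png")[70:250,170:350];b=viewer.read_camera("side")[100:310,120:340,::-1];cv2.imwrite("pics/p8.png",np.hstack([cv2.resize(im,(400,400)),cv2.resize(b,(400,400))]))
E
```

```text
cap [171 231  26  23 195] [186.5 238.2] [ 541.1 -130.1   11. ]
[503.9 -38.2 131.3] [-3.141e+00  1.000e-03  3.130e+00] 13.825 34.04296118246337
top [257 149   6   6  28] [259.1 151.2] [645.9  44.8  12. ] [ 677.2   52.4 -125. ]
```

View pics/p8.png

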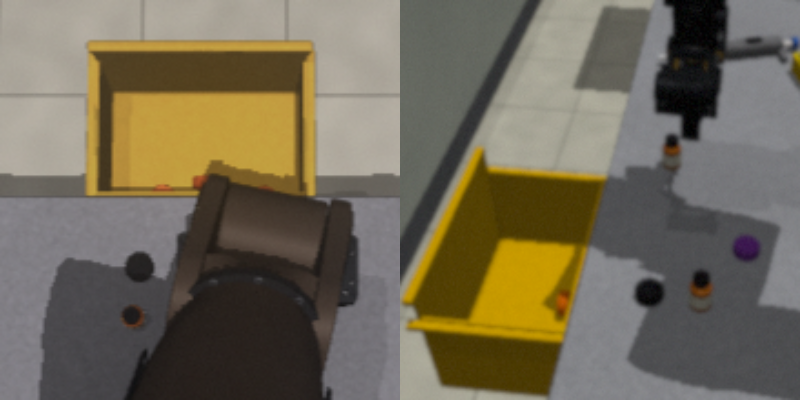

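Three slivers of orange show in the bin. I'll back the arm away to confirm.

>>> {"name": "move_arm", "arguments": {
  "moves": [0, -0.3, 0, 0, 0, -0.4, 0, 0, 0, -0.4, 0, 0, 0, -0.4, 0, 0, 0, 0, 0, 0, 0, 0, 0, 0, 0, 0, 0, 0]
}}

```text
t: 14.8
eef_pos: [500.5, -261.8, 130.7]
tcp_rot: [3.141, -0.0, 3.132]
ft_force: [0.8, 0.1, -0.7]
opening: 0.358
grip_force: 0.0
```

```bash
python3 - <<'E'
from h import *
tops("pics/t9.png")
im=cv2.imread("pics/t9.png")[70:250,170:350];cv2.imwrite("pics/p9.png",cv2.resize(im,(600,600),interpolation=cv2.INTER_CUBIC))
h=cv2.cvtColor(cv2.imread("pics/t9.png"),cv2.COLOR_BGR2HSV)[140:160,200:320];m=cv2.inRange(h,(2,150,60),(14,255,255))
k,_,st,ce=cv2.connectedComponentsWithStats(m)
for s,q in zip(st[1:],ce[1:]): print(s,q.round(1),ray("top",*(q+[200,140]),-125).round())
print(monitor.state()["eef_pos"])
E
```

```text
top [257 149  11   6  58] [261.8 151.3] [645.5  37.5  12. ] [ 676.7   44.3 -125. ]
[57  9 11  7 65] [62.  11.6] [ 676.   44. -125.]
[39 13  9  3 20] [42.9 14.2] [ 668.  102. -125.]
[85 14  8  2 14] [88.5 14.6] [ 667.  -37. -125.]
[ 500.53204894 -261.82956617  130.87358198]
```

View pics/p9.png

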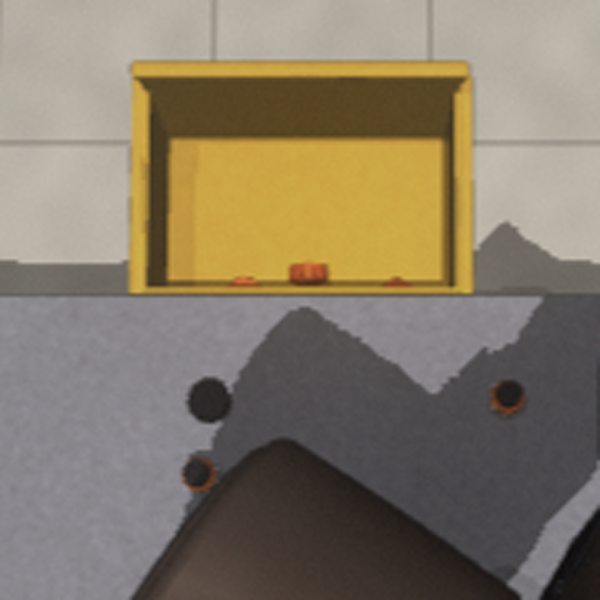

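All three caps are in the bin and at rest, and both vials are standing where they were. I'm handing in.

```bash
python3 -c "
from h import *
print(order.job_done())"
```

```text
the job is handed in; nothing more can be done
None
```

I swept all three orange caps over the edge into the yellow bin and handed the job in at about 15 s; the last pictures show them lying in the bin and both vials still standing, but the hand-in returned no verdict.

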